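Spot-check a heating block with a surface thermometer

ROBOT

A 6-joint arm with a two-finger parallel gripper is mounted at the origin on the work surface. World frame = base frame: x ahead of the robot, y to its left, z up, the work surface at z = 0. Lengths are in mm, angles in rad, forces in N, time in s.
With the tool pointing down it reaches from about 275 to 750 mm from the base axis. Payload 10.2 kg.
Tool frame: the origin (TCP) lies between the finger pads; the fingertips stand 11 mm ahead of it and the grasp point (between the pads) lies 8 mm behind it; z points along the fingers, y is the line along which they close (so a half turn about z gives the same grasp; the last joint's range is limited). The gripper opens to 85 mm and grips with 20 to 120 N. Pads are 22 mm wide; open, the fingers measure 114 mm over their backs; the gripper's body (76 mm by 85 mm) begins 54 mm behind the grasp point. The pads swing forward as they close: fully open they stand 13 mm farther back than shut.
Start: joints at [-1.463, 0.313, 1.498, -0, 1.331, -0.223], TCP at [170.507, -496.547, 242.294] pointing down, gripper open.
Joint ranges: [-2.94, 2.94], [-0.97, 2.17], [0.19, 2.56], [-1.23, 4.37], [0.02, 3.11], [-2.88, 2.88]. Speed limits (rad/s): [2.39, 2.39, 3.01, 3.14, 3.14, 3.14].

INTERFACE

Orientations are given as a unit quaternion [w, x, y, z].
In Python, from rig import sense, eyes, finish_job gives the robot as it stands.
- The arm moves only by the shell command python3 -m jog 'ROWS' [FORCE]. ROWS is JSON, a list of rows, each a list of 7 numbers: the shift along the tool's x, y, z in m, then the turn, a rotation vector about the tool's x, y, z in rad, then the finger opening in m, from 0 to 0.0854. In form: [[dx, dy, dz, rx, ry, rz, gripper], ...]. A call has 1 to 5 rows; each row shifts and turns the commanded pose from where the row before left it, along the tool's axes as they then stand; what a row does not reach is not made up. A row lasts 1/10 s, in which the tool goes at most 50 mm and 8.59 degrees, less where a joint would pass 70% of its speed; a pose out of reach is approached as far as the arm can. A call is refused whole if a number of a shift passes 0.05 or a number of a turn 0.15, either way. A call with a gripper value outside its range is refused whole. The fingers move at their own pace and stop on an object; FORCE is the grip in N (left out, the last holds). Time passes only in rows, so rows that do not move let the fingers close. It gives the time, the measured TCP pose, the force, the opening and the grip force at its end, in the units of the state.
- sense(): the state, without advancing time (a new reading comes with each control period).
- eyes.capture(name): name is "side" or "top"; returns the picture (384x512x3 uint8, red, green, blue); there is no depth.
- eyes.calibration(name): a dict with "fx", "fy", "cx", "cy" (pixels), "cam_to_world" (4x4, takes a point from camera to world coordinates). Camera axes: x right, y down, z forward; pixel columns grow to the right and rows downward; lengths in mm; the calibration is good to about 2 mm. A picture is of the moment at which its call begins. calibration takes no time and is no camera call.
- finish_job(): hands the job in; it is judged then, once.
The state is a dict: "time_s": time; "joints": joint angles; "dq": joint speeds; "tau": joint torques, N m; "eef_pos": TCP position; "ee_rot": TCP orientation; "force": force on the tool from outside, world axes, zero at the start; "wrist_torque": the same for the moment, N m; "grip_width": opening from 0.0 (shut) to 1.0 (fully open); "grip_force": force on a finger pad.
Only numpy, scipy, OpenCV 4.12 (cv2) and the standard library are available. Lean on these libraries where they do the work, as an engineer would, in place of code of your own. Each camera call takes 0.05 s, during which the arm holds its last target. There are 200 camera calls.

TASK

Check the heating block's temperature: lift the green-headed surface thermometer up and off its forked hook on the stand, then hold it upright with its sprung foot pressed lightly on the orange test dot on the flat block, so that the foot is pushed in about half-way and never hard up against its stop. Finish while still holding it there for the reading, and leave the other thermometer, the tubes and the rest of the bench as they are.

Things in the scene. Friction and masses are not known exactly. Their poses are not given: they have to be found in the camera images.
- probe_head (a point): centre of the head of the surface thermometer, the loose tool to use (120 g). The head is a green box 24 mm (its x) by 80 mm (y) by 30 mm (z), display on top; pinch it from above across the 24 mm. z points up, out of the head's top. It hangs foot down, the head's underside (15 mm below this point) resting on the two prongs of one hook of the stand; at the start its axes are parallel to the stand's
- probe_tip (a point): centre of the flat underside of the surface thermometer's copper foot (disc 12 mm across), on the head's axis, 115 mm below the head's centre when the foot is out. Between head and foot, on the axis: a black collar 14 mm wide and 10 mm long, a steel stem 8 mm wide and a black sleeve 13 mm wide. z points up the stem
- probe_foot (a joint): how far the sprung foot is pushed up into the sleeve: 0 m = fully out, 0.010 m = against its stop. The spring needs about 0.7 N to start, 2.5 N at 5 mm and 4.2 N at 10 mm
- dot_center (a point): centre of the orange self-adhesive test dot (24 mm across, flat) stuck on the top face of the flat block; z up. The flat block is bare aluminium, top face 96 by 76 mm, this point at least 20 mm from its edges
- flatblock: the flat aluminium block, fixed in the heater, 96 mm (x) by 76 mm (y) by 50 mm; origin at the centre of its underside, so its top is 50 mm above, and 95 mm above the bench
- bath: the block heater: beige bench instrument, fixed, 290 mm (x) by 210 mm (y), 90 mm high, panel sloping down to its own -x; origin under its middle. The flat block and a drilled block of the same size sit side by side in its well, either way round, 5 mm proud of the housing; nothing on it is higher than 102 mm above the bench
- stand: the thermometer stand, fixed: steel base 150 (x) by 220 mm, 12 mm thick, one post, a crossbar and two forked hooks side by side; origin under it. The heads hang at x = -30 mm, y = +60 or -60 mm in its frame. A hook is two prongs along the stand's x, 8 mm thick, 42 mm clear between them, tops 160 mm above the bench, open towards the stand's -x
- stand_bar (a point): middle of the stand's crossbar, 80 mm behind the heads' centres; its top is 161 mm above the bench, the prongs spring from it. The prongs' ends turn up 9 mm above the prong tops, 26 mm in front of the heads' centres: to come off, a head must rise at least 15 mm and then move 70 mm to the stand's -x, or rise 115 mm straight up
- needle_head (a point): centre of the dark grey head of the other, immersion thermometer (same head size, thin pointed stem), hanging on the stand's other hook, its top 190 mm above the bench. Leave alone
- tube0_cap (a point): blue cap of a small sample tube (cap 15 mm across, 5 mm high) that hangs in a hole of the drilled block, its cap on the block's top; this point is the middle of the cap, 3 mm above the block's top. Leave alone
- tube1_cap (a point): yellow cap of a small sample tube (cap 15 mm across, 5 mm high) that hangs in a hole of the drilled block, its cap on the block's top; this point is the middle of the cap, 3 mm above the block's top. Leave alone
- tube2_cap (a point): red cap of a small sample tube (cap 15 mm across, 5 mm high) that hangs in a hole of the drilled block, its cap on the block's top; this point is the middle of the cap, 3 mm above the block's top. Leave alone
- rack: blue tube rack with capped tubes, 100 by 200 mm, 55 mm high; origin under it. Leave alone
- tipbox: pipette-tip box with blue lid, 85 by 122 mm, 82 mm high; origin under it. Leave alone
- reagent: amber reagent bottle, 70 mm across, 150 mm high; origin under it. Leave alone
- wellplate: white 96-well plate, 86 by 128 mm, 15 mm high; origin under it. Leave alone
Not all that is in view belongs to the job. Of the things that look like the part that bears probe_head, the largest one is meant.

How it is judged (in metres and radians):
On the way:
1. the surface thermometer is off its hook, in the gripper (distance of probe_head from where it was at the start of the episode above 0.05 m and contact force between probe and stand below 0.05 N and contact force between the fingers and probe above 1 N), for 0.2 s.
At the end, for the whole second after the job is handed in: The gripper still holds the surface thermometer, at rest and upright within 0.1 rad, its foot's centre within 8 mm of the dot's centre, pressing on the flat block with 0.8 to 6 N, the foot pushed in between 2 and 8.5 mm of its 10 mm (horizontal distance between probe_tip and dot_center below 0.008 m and contact force between probe and flatblock between 0.8 and 6 N and value of joint probe_foot between 0.002 and 0.0085 m and angle between probe_head's own z axis and vertical below 0.1 rad and contact force between the fingers and probe above 1 N and linear speed of probe below 0.02 m/s); the arm keeps its last pose, push and grip.
It fails at once if the thermometer is pressed hard against the block or heater (over 12 N) (contact force between probe and flatblock above 12 N or contact force between probe and bath above 12 N).
It fails at once if the other thermometer, a tube or another thing on the bench is moved (more than 15 mm) (distance of any of needle_head, tube0_cap, tube1_cap, tube2_cap, rack, tipbox, reagent, wellplate from where it was at the start of the episode above 0.015 m).
It also fails if it takes over 51 s, if anything falls off the work surface, if the arm or the gripper's body presses on something with over 40 N, if the wrist force passes 120 N, or if a joint passes its speed limit or range.

## Working session

There is one attempt and no reset: what is moved stays moved. The work goes in short steps, Python scripts to look and compute and a shell command to move; the robot and the scene stay as the last step left them, time stands still between calls to the robot, and variables do not carry over. Pictures are saved under pics/ and viewed, at most 10 in all, crops included, and the job is handed in when it is done.

```bash
mkdir -p pics; ls
python3 - <<'E'
from rig import sense, eyes
import cv2,numpy as np
np.set_printoptions(precision=3,suppress=True)
for n in("side","top"):
    im=eyes.capture(n); cv2.imwrite(f"pics/{n}0.png",im[:,:,::-1]); c=eyes.calibration(n); print(n,c["fx"],c["fy"],c["cx"],c["cy"]);print(np.array(c["cam_to_world"]))
s=sense();print(s["time_s"],s["eef_pos"],s["ee_rot"],s["force"],s["grip_width"])
E
```

```text
pics
side 426.5840438694852 426.5840438694852 255.29917992869684 195.5981322346773
[[ -0.729  -0.442   0.522 -83.433]
 [ -0.684   0.451  -0.574 597.904]
 [  0.018  -0.776  -0.631 953.49 ]
 [  0.      0.      0.      1.   ]]
top 428.47503262376216 428.47503262376216 255.36406668244996 183.62057984980322
[[   0.001   -0.986    0.165  357.138]
 [  -1.      -0.       0.005 -134.372]
 [  -0.005   -0.165   -0.986 1403.269]
 [   0.       0.       0.       1.   ]]
0.1 [ 170.475 -496.327  241.8  ] [-0.001  0.986  0.165  0.   ] [-0.664  0.377 -0.577] 1.000187200117037
```

View pics/side0.png

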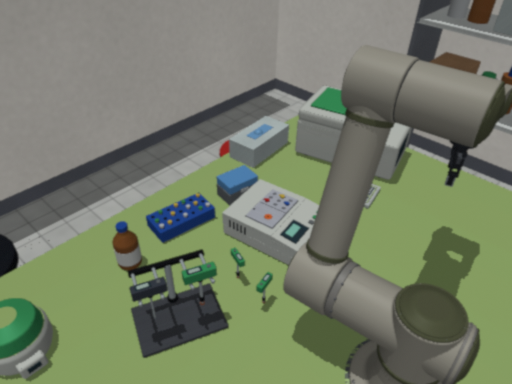

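View pics/top0.png

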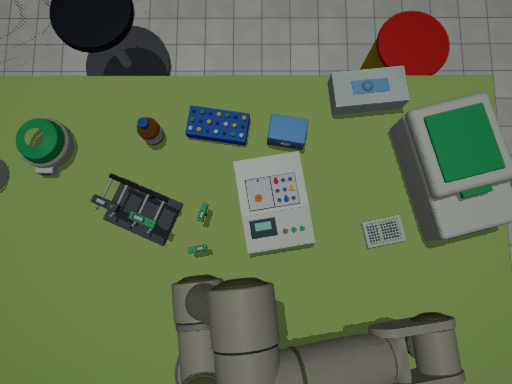

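The top view shows the stand at about (143,212) with the green head near (143,219). The block's orange dot is near (258,198), and two small green decoys stand at (203,212) and (198,249). In the side view the green head is near (199,272) and the dot near (268,216).

```bash
cat > h.py <<'E'
from rig import sense, eyes
import cv2,numpy as np
np.set_printoptions(precision=1,suppress=True)
def ray(n,uv):
    c=eyes.calibration(n);T=np.array(c["cam_to_world"])
    d=T[:3,:3]@np.array([(uv[0]-c["cx"])/c["fx"],(uv[1]-c["cy"])/c["fy"],1.]);return T[:3,3],d/np.linalg.norm(d)
def plane(n,uv,z):
    o,d=ray(n,uv);return o+d*(z-o[2])/d[2]
def tri(a,b):
    o1,d1=ray("side",a);o2,d2=ray("top",b)
    s=np.linalg.lstsq(np.c_[d1,-d2],o2-o1,rcond=None)[0];p,q=o1+d1*s[0],o2+d2*s[1];return (p+q)/2,np.linalg.norm(p-q)
def proj(n,p):
    c=eyes.calibration(n);q=np.linalg.inv(np.array(c["cam_to_world"]))@np.r_[p,1.];return q[0]/q[2]*c["fx"]+c["cx"],q[1]/q[2]*c["fy"]+c["cy"]
def blobs(im,lo,hi,roi,amin=6):
    h=cv2.cvtColor(im,cv2.COLOR_RGB2HSV);m=cv2.inRange(h,lo,hi);x0,y0,x1,y1=roi
    k=np.zeros_like(m);k[y0:y1,x0:x1]=m[y0:y1,x0:x1]
    n,l,st,ce=cv2.connectedComponentsWithStats(k)
    return [(st[i,4],ce[i],cv2.minAreaRect(np.argwhere(l==i)[:,::-1].astype(np.float32))) for i in range(1,n) if st[i,4]>=amin]
E
python3 - <<'E'
from h import *
S,T=[cv2.cvtColor(cv2.imread(f"pics/{n}0.png"),cv2.COLOR_BGR2RGB) for n in("side","top")]
for nm,im,r1,r2 in(("side",S,(120,230,300,320),(240,190,310,230)),("top",T,(90,170,225,260),(240,180,300,215))):
    print(nm)
    for b in blobs(im,(60,100,40),(85,255,255),r1): print(" green",b)
    for b in blobs(im,(5,150,150),(18,255,255),r2,4): print(" orange",b)
a=cv2.resize(T[165:255,85:320],None,fx=3.4,fy=3.4,interpolation=cv2.INTER_CUBIC)
b=cv2.resize(S[180:320,120:340],None,fx=2,fy=2,interpolation=cv2.INTER_CUBIC)
o=np.zeros((590,800,3),np.uint8);o[:a.shape[0],:a.shape[1]]=a;o[308:308+b.shape[0],:b.shape[1]]=b
cv2.imwrite("pics/crop.png",o[:,:,::-1])
E
```

```text
side
 green (np.int32(98), array([236.8, 257.2]), ((237.34613037109375, 256.7691955566406), (19.969207763671875, 6.933752059936523), 56.3099365234375))
 green (np.int32(389), array([199.4, 273.6]), ((199.14053344726562, 272.9567565917969), (14.557251930236816, 34.40804672241211), 72.89727020263672))
 green (np.int32(113), array([263.5, 283.4]), ((263.9256896972656, 281.8040771484375), (7.55609655380249, 21.389564514160156), 35.53767776489258))
 orange (np.int32(18), array([267.7, 216.2]), ((267.5, 216.5), (3.0, 5.0), 90.0))
top
 green (np.int32(80), array([202.5, 211.5]), ((202.4000244140625, 211.8000030517578), (6.324554920196533, 18.34120750427246), 18.434947967529297))
 green (np.int32(199), array([143.6, 220.1]), ((142.65518188476562, 219.637939453125), (29.80656623840332, 9.060144424438477), 23.198589324951172))
 green (np.int32(80), array([196.6, 248.8]), ((196.92308044433594, 248.61538696289062), (5.88348388671875, 18.8271484375), 78.69007110595703))
 orange (np.int32(32), array([258.1, 197.5]), ((258.0, 197.5), (5.0, 6.0), 90.0))
```

View pics/crop.png

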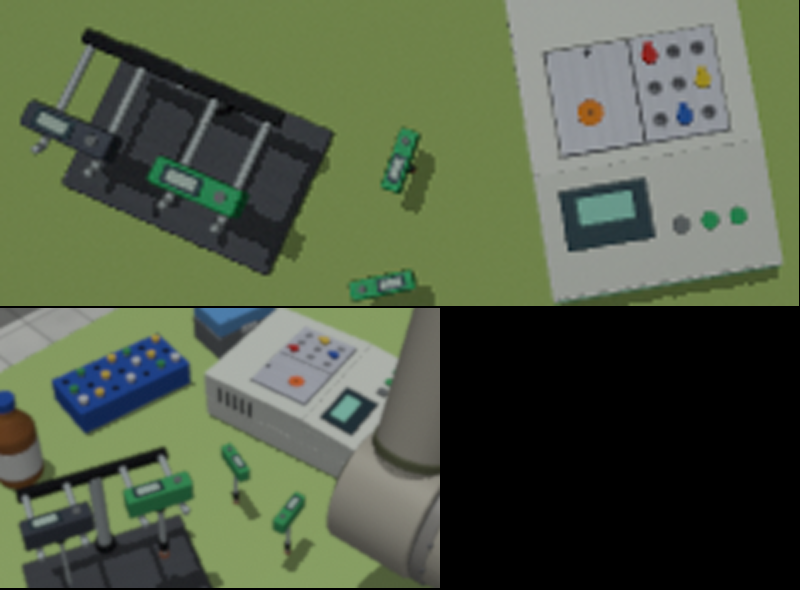

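The crop confirms the layout. The stand's -x points towards the robot and left, and the target head hangs on the image-right hook (y = -60). The dot is clear on the flat block, which is the left one, with the drilled block to its right. Next I'll compute positions.

Run:
```python
from h import *
print("head tri",tri((199.1,273),(142.8,219.6)), "plane", plane("top",(142.8,219.6),183),plane("side",(199.1,273),180))
print("dot",plane("top",(258.1,197.5),95),plane("side",(267.7,216.2),95),tri((267.7,216.2),(258.1,197.5)))
a=plane("top",(85+85/3.4,165+36/3.4),161);b=plane("top",(85+283/3.4,165+120/3.4),161)
print("bar",a,b,(a+b)/2,np.degrees(np.arctan2(*(a-b)[1::-1])))
r=cv2.boxPoints(((142.66,219.64),(29.8,9.06),23.2));print([plane("top",p,186)[:2] for p in r])
```

```text
head tri (array([458. , 194.2, 175.1]), np.float64(0.5914716022497325)) plane [457.6 192.3 183. ] [454.3 196.6 180. ]
dot [ 533.  -136.6   95. ] [ 533.2 -136.8   95. ] (array([ 533. , -136.6,   95.3]), np.float64(0.01790472721074127))
bar [589.3 300.9 161. ] [515.9 126.2 161. ] [552.6 213.5 161. ] 67.19199745510588
[array([462.1, 236.2]), array([485.9, 227.2]), array([452.4, 147.6]), array([428.8, 156.8])]
```

Both views agree within a few mm: the head is near (457,192,175), the stand's y axis points at 67° yaw, and the dot is at (533,-136.6,95). I'll set out now: turn the tool to yaw 67°, then travel along tool x.

```bash
python3 -m jog '[[0,0,0,0,0,-0.14,0.055],[0,0,0,0,0,-0.14,0.055],[0,0,0,0,0,-0.14,0.055],[0,0,0,0,0,-0.14,0.055],[0,0,0,0,0,-0.14,0.055]]' 40
python3 -m jog '[[0.04,0,0,0,0,-0.14,0.055],[0.04,0,0,0,0,0,0.055],[0.04,0,0,0,0,0,0.055],[0.04,0,0,0,0,0,0.055],[0.04,0,0,0,0,0,0.055]]'
python3 -m jog '[[0.04,0,0,0,0,0,0.055],[0.04,0,0,0,0,0,0.055],[0.04,0,0,0,0,0,0.055],[0.04,0,0,0,0,0,0.055],[0.04,0,0,0,0,0,0.055]]'
python3 -m jog '[[0.04,0,0,0,0,0,0.055],[0.04,0,0,0,0,0,0.055],[0.04,0,0,0,0,0,0.055],[0.04,0,0,0,0,0,0.055],[0.04,0,0,0,0,0,0.055]]'
python3 -m jog '[[0.04,0,0,0,0,0,0.055],[0.04,0,0,0,0,0,0.055],[0.04,0,0,0,0,0,0.055],[0,0,0,0,0,0,0.055],[0,0,0,0,0,0,0.055]]'
```

```text
time_s: 0.6
eef_pos: [170.5, -496.4, 242.0]
ee_rot: [-0.0, 0.869, 0.495, 0.0]
force: [-0.1, -0.2, 0.8]
grip_width: 0.641
grip_force: 0.0
time_s: 1.1
eef_pos: [253.6, -313.2, 242.0]
ee_rot: [-0.0, 0.834, 0.552, 0.0]
force: [1.0, 0.0, 0.7]
grip_width: 0.641
grip_force: 0.0
time_s: 1.6
eef_pos: [331.4, -129.0, 242.3]
ee_rot: [0.0, 0.834, 0.552, 0.0]
force: [0.2, -1.0, -0.2]
grip_width: 0.648
grip_force: 0.0
time_s: 2.1
eef_pos: [409.4, 55.4, 242.2]
ee_rot: [-0.0, 0.833, 0.553, -0.0]
force: [1.0, -1.0, 0.1]
grip_width: 0.645
grip_force: 0.0
time_s: 2.6
eef_pos: [455.6, 164.4, 241.8]
ee_rot: [-0.0, 0.833, 0.553, -0.001]
force: [-0.2, -0.7, 0.3]
grip_width: 0.645
grip_force: 0.0
```

```bash
python3 -m jog '[[0.026,-0.009,0,0,0,0,0.055],[0,0,0.02,0,0,0,0.055],[0,0,0,0,0,0,0.055],[0,0,0,0,0,0,0.055]]'
python3 - <<'E'
from h import *
S,T=eyes.capture("side"),eyes.capture("top")
a=cv2.resize(T[165:265,85:285],None,fx=4,fy=4,interpolation=cv2.INTER_CUBIC)[:,:400*2]
b=cv2.resize(S[200:340,110:310],None,fx=4,fy=4,interpolation=cv2.INTER_CUBIC)
cv2.imwrite("pics/a.png",b[:,:,::-1]);
for nm,im,r1 in(("side",S,(150,230,225,300)),("top",T,(110,200,175,240))):
  for q in blobs(im,(60,100,40),(85,255,255),r1): print(nm,q)
E
```

```text
time_s: 3.0
eef_pos: [457.6, 190.6, 222.6]
ee_rot: [-0.0, 0.834, 0.552, -0.0]
force: [0.1, -0.7, 0.1]
grip_width: 0.642
grip_force: 0.0
side (np.int32(335), array([198.8, 274.5]), ((199.0232391357422, 273.0726013183594), (14.400652885437012, 34.13488006591797), 72.25532531738281))
top (np.int32(122), array([149.5, 222.2]), ((148.3000030517578, 221.9000244140625), (17.441329956054688, 8.497057914733887), 26.56505012512207))
```

View pics/a.png

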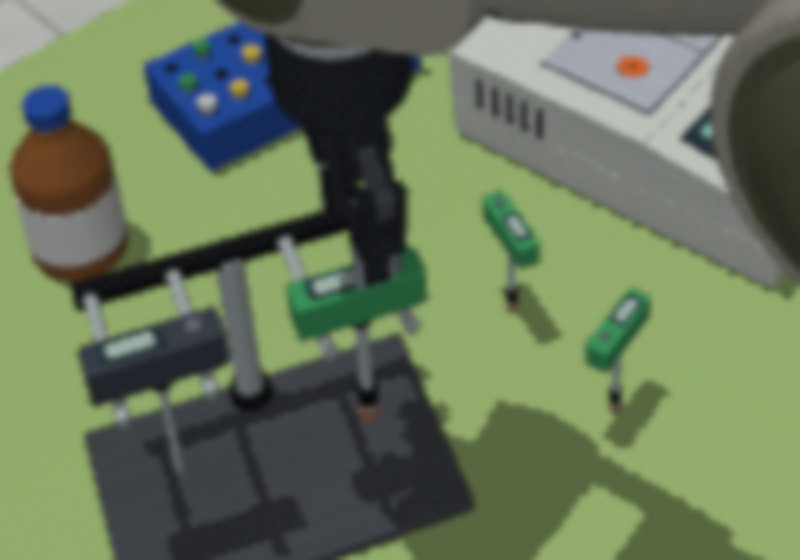

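The near finger hangs in front of the green head, around full-image pixel (203,270). The head, stem and foot are undisturbed. One numeric check of finger against head before descending.

Run:
```python
from h import *
x=np.array([.922,-.388,0]);y=np.array([.388,.922,0]);z=np.array([0,0,1.])
print("near finger tip c",proj("side",np.array([457.6,190.6,209])-x*36))
for c in([457,192,175],[458,194,175],[456,189,175],[455,193,175]):
  c=np.array(c,float);P=np.array([proj("side",c+a*12*x+b*40*y+d*15*z) for a in(-1,1) for b in(-1,1) for d in(-1,1)],np.float32)
  Q=np.array([proj("top",c+a*12*x+b*40*y+d*15*z) for a in(-1,1) for b in(-1,1) for d in(-1,1)],np.float32)
  print(c,cv2.minAreaRect(P)[:2],cv2.minAreaRect(Q)[:2],"foot",proj("side",c-115*z))
```

```text
near finger tip c (np.float64(204.34052608218224), np.float64(273.5903446811498))
[457. 192. 175.] ((200.0116729736328, 272.58380126953125), (16.322616577148438, 36.65718460083008)) ((143.42813110351562, 220.03289794921875), (30.53468132019043, 8.818039894104004)) foot (np.float64(202.86377964304606), np.float64(302.7958155958701))
[458. 194. 175.] ((199.08779907226562, 272.8265075683594), (16.33304214477539, 36.67072677612305)) ((142.74732971191406, 219.6839599609375), (30.54762840270996, 8.815351486206055)) foot (np.float64(202.00370256899515), np.float64(303.03974137298144))
[456. 189. 175.] ((201.2549591064453, 272.1069641113281), (16.30315589904785, 36.626441955566406)) ((144.45736694335938, 220.382080078125), (30.514816284179688, 8.816993713378906)) foot (np.float64(204.02038450709506), np.float64(302.3173489743416))
[455. 193. 175.] ((200.25148010253906, 273.27423095703125), (16.34718894958496, 36.716495513916016)) ((143.0491485595703, 220.73033142089844), (30.54331398010254, 8.842178344726562)) foot (np.float64(203.09172688859513), np.float64(303.4853484857876))
```

The head at (458,194) matches both views, so I shift dx by 3 mm and dy by -1 mm. Then I descend to TCP z ≈ 171 and grip.

```bash
python3 -m jog '[[0.003,-0.001,0.01,0,0,0,0.055],[0,0,0.011,0,0,0,0.055],[0,0,0.01,0,0,0,0.055],[0,0,0.01,0,0,0,0.055],[0,0,0.01,0,0,0,0.055]]'
python3 -m jog '[[0,0,0,0,0,0,0.055],[0,0,0,0,0,0,0.03],[0,0,0,0,0,0,0.025],[0,0,0,0,0,0,0.02],[0,0,0,0,0,0,0.015]]' 40
python3 -m jog '[[0,0,0,0,0,0,0.01],[0,0,0,0,0,0,0.01],[0,0,0,0,0,0,0.01]]' 40
```

```text
time_s: 3.6
eef_pos: [457.8, 194.7, 170.2]
ee_rot: [-0.0, 0.833, 0.553, -0.0]
force: [1.0, 0.5, -0.4]
grip_width: 0.646
grip_force: 0.0
time_s: 4.1
eef_pos: [458.2, 194.7, 171.8]
ee_rot: [0.0, 0.833, 0.553, 0.001]
force: [-0.2, -0.5, 2.9]
grip_width: 0.274
grip_force: 40.5
time_s: 4.4
eef_pos: [458.2, 194.7, 171.8]
ee_rot: [0.0, 0.834, 0.553, 0.0]
force: [-0.8, 0.3, 6.1]
grip_width: 0.273
grip_force: 40.9
```

Gripped, with an opening of about 24 mm. Lifting straight up.

```bash
python3 -m jog '[[0,0,-0.01,0,0,0,0.01],[0,0,-0.02,0,0,0,0.01],[0,0,-0.025,0,0,0,0.01],[0,0,-0.025,0,0,0,0.01],[0,0,-0.025,0,0,0,0.01]]'
python3 -m jog '[[0,0,-0.02,0,0,0,0.01],[0,0,-0.01,0,0,0,0.01],[0,0,0,0,0,0,0.01],[0,0,0,0,0,0,0.01]]'
python3 - <<'E'
from h import *
S,T=eyes.capture("side"),eyes.capture("top");print(sense()["eef_pos"])
b=cv2.resize(S[170:340,110:310],None,fx=3.4,fy=3.4,interpolation=cv2.INTER_CUBIC)
cv2.imwrite("pics/b.png",b[:,:,::-1])
for nm,im,r1 in(("side",S,(150,200,225,300)),("top",T,(100,180,185,250))):
  for q in blobs(im,(60,100,40),(85,255,255),r1): print(nm,q)
E
```

```text
time_s: 4.9
eef_pos: [457.6, 194.6, 277.5]
ee_rot: [-0.0, 0.833, 0.553, -0.0]
force: [0.7, -0.3, -0.7]
grip_width: 0.277
grip_force: 40.1
time_s: 5.3
eef_pos: [457.7, 194.6, 305.3]
ee_rot: [-0.0, 0.833, 0.553, -0.001]
force: [0.7, 0.3, -0.7]
grip_width: 0.276
grip_force: 40.1
[457.6 194.6 305.1]
side (np.int32(10), array([159.9, 211.3]), ((160.0, 211.00001525878906), (2.8284268379211426, 2.8284268379211426), 45.0))
side (np.int32(8), array([156.5, 220. ]), ((156.50001525878906, 220.00003051757812), (2.1213202476501465, 2.1213202476501465), 45.0))
side (np.int32(121), array([208.6, 229.8]), ((208.0, 228.5), (17.0, 10.0), 90.0))
side (np.int32(175), array([183.2, 236. ]), ((183.5270233154297, 235.1621551513672), (15.617903709411621, 14.138313293457031), 80.53767395019531))
top (np.int32(138), array([137.6, 219. ]), ((137.05174255371094, 219.1206817626953), (16.526885986328125, 9.841852188110352), 21.801406860351562))
```

View pics/b.png

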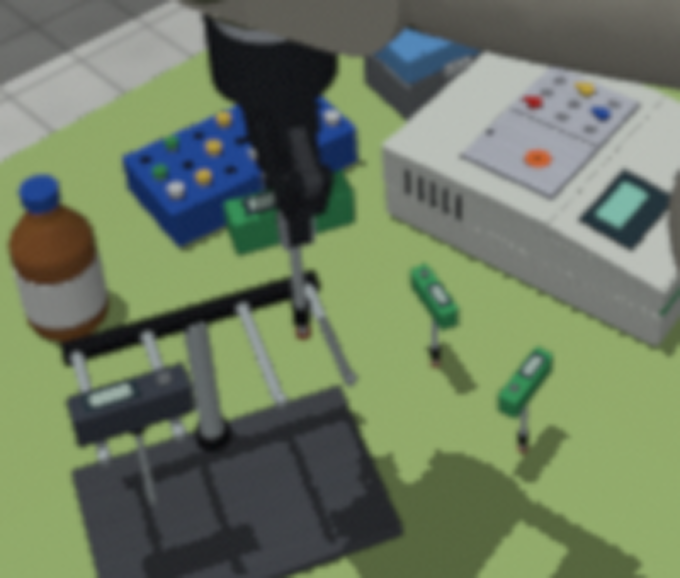

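The probe hangs upright in the grip, clear of the hook: head near crop (290,215), foot near crop (302,325). Moving over the dot at this height, then partway down.

```bash
python3 -m jog '[[-0.016,0.01,0,0,0,0,0.01],[-0.03,0.02,0,0,0,0,0.01],[-0.035,0.025,0,0,0,0,0.01],[-0.035,0.025,0,0,0,0,0.01],[-0.035,0.025,0,0,0,0,0.01]]'
python3 -m jog '[[-0.035,0.025,0,0,0,0,0.01],[-0.035,0.025,0,0,0,0,0.01],[-0.03,0.023,0,0,0,0,0.01],[-0.015,0.012,0,0,0,0,0.01],[-0.01,0.008,0,0,0,0,0.01]]'
python3 -m jog '[[0,0,0.015,0,0,0,0.01],[0,0,0.02,0,0,0,0.01],[0,0,0.02,0,0,0,0.01],[0,0,0.015,0,0,0,0.01],[0,0,0,0,0,0,0.01]]'
python3 -m jog '[[0,0,0,0,0,0,0.01],[0,0,0,0,0,0,0.01]]'
python3 - <<'E'
from h import *
S,T=eyes.capture("side"),eyes.capture("top");print(sense()["eef_pos"])
cv2.imwrite("pics/S1.png",S[:,:,::-1]);cv2.imwrite("pics/T1.png",T[:,:,::-1])
b=cv2.resize(S[160:250,210:330],None,fx=5,fy=5,interpolation=cv2.INTER_CUBIC)
cv2.imwrite("pics/c.png",b[:,:,::-1])
p=sense()["eef_pos"];print("pred foot",proj("side",np.r_[p[:2],p[2]-112]),"dot",proj("side",[533,-136.6,95]))
for nm,im,r1 in(("side",S,(240,190,310,230)),("top",T,(240,180,300,215))):
  for q in blobs(im,(5,150,150),(18,255,255),r1,3): print(nm,q)
E
```

```text
time_s: 5.9
eef_pos: [495.7, 13.1, 305.5]
ee_rot: [-0.001, 0.833, 0.553, -0.0]
force: [1.2, 0.9, -1.2]
grip_width: 0.269
grip_force: 40.1
time_s: 6.4
eef_pos: [532.9, -137.6, 305.4]
ee_rot: [-0.001, 0.834, 0.552, -0.0]
force: [-0.1, 1.0, -1.3]
grip_width: 0.277
grip_force: 40.1
time_s: 6.9
eef_pos: [532.2, -135.2, 234.3]
ee_rot: [-0.002, 0.833, 0.553, -0.001]
force: [0.1, -0.5, -1.7]
grip_width: 0.274
grip_force: 40.1
time_s: 7.1
eef_pos: [533.2, -136.4, 237.4]
ee_rot: [0.001, 0.833, 0.553, 0.0]
force: [-0.2, 0.5, -0.4]
grip_width: 0.275
grip_force: 40.1
[ 533.1 -136.5  237.2]
pred foot (np.float64(268.0213436268711), np.float64(208.687527679461)) dot (np.float64(267.69644892713467), np.float64(216.26935652849136))
```

View pics/c.png

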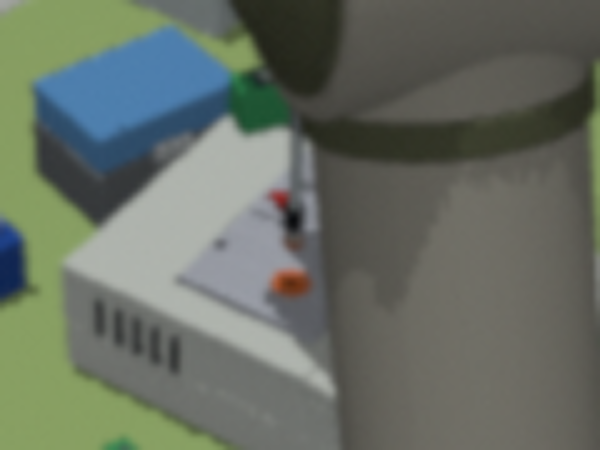

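The foot is visible at full-image pixel (268.4,209), against a predicted (268.0,208.7). The dot is straight below it at (268,216.8), so it is aligned. Descending, then small steps while watching the force.

```bash
python3 -m jog '[[0,0,0.01,0,0,0,0.01],[0,0,0.008,0,0,0,0.01],[0,0,0.006,0,0,0,0.01],[0,0,0,0,0,0,0.01],[0,0,0,0,0,0,0.01]]'
for i in 1 2; do python3 -m jog '[[0,0,0,0,0,0,0.01]]'; done | grep -E "eef|force"
python3 -m jog '[[0,0,0.002,0,0,0,0.01],[0,0,0.002,0,0,0,0.01],[0,0,0,0,0,0,0.01],[0,0,0,0,0,0,0.01],[0,0,0,0,0,0,0.01]]'
for i in 1 2; do python3 -m jog '[[0,0,0,0,0,0,0.01]]'; done | grep -E "eef|force"
```

```text
time_s: 7.7
eef_pos: [532.9, -136.7, 212.2]
ee_rot: [-0.0, 0.834, 0.553, -0.0]
force: [-0.8, 0.4, -1.6]
grip_width: 0.275
grip_force: 40.1
eef_pos: [533.0, -136.7, 212.6]
force: [-0.4, -0.0, -0.9]
grip_force: 40.1
eef_pos: [533.0, -136.7, 212.6]
force: [-0.3, 0.2, -1.0]
grip_force: 40.1
time_s: 8.4
eef_pos: [532.9, -136.6, 208.4]
ee_rot: [0.0, 0.833, 0.553, 0.0]
force: [0.8, 0.4, -1.5]
grip_width: 0.274
grip_force: 40.1
eef_pos: [532.9, -136.7, 208.4]
force: [-0.7, 0.8, -2.0]
grip_force: 40.1
eef_pos: [532.9, -136.6, 208.3]
force: [-0.6, 0.9, -1.6]
grip_force: 40.1
```

```bash
python3 -m jog '[[0,0,0.002,0,0,0,0.01],[0,0,0,0,0,0,0.01],[0,0,0,0,0,0,0.01]]' | grep -E "eef|^force"
for i in 1 2 3; do python3 -m jog '[[0,0,0,0,0,0,0.01]]'; done | grep -E "eef|^force"
python3 -m jog '[[0,0,0.002,0,0,0,0.01],[0,0,0,0,0,0,0.01],[0,0,0,0,0,0,0.01]]' | grep -E "eef|^force"
for i in 1 2 3; do python3 -m jog '[[0,0,0,0,0,0,0.01]]'; done | grep -E "eef|^force"
```

```text
eef_pos: [532.9, -136.6, 206.4]
force: [0.7, -0.2, -0.3]
eef_pos: [532.9, -136.7, 206.4]
force: [0.4, -0.0, -0.1]
eef_pos: [532.9, -136.7, 206.4]
force: [0.4, 0.0, 0.1]
eef_pos: [532.9, -136.6, 206.4]
force: [1.3, -0.2, -0.2]
eef_pos: [532.9, -136.7, 204.3]
force: [0.3, -0.6, 1.4]
eef_pos: [532.9, -136.7, 204.4]
force: [1.5, 0.2, 1.9]
eef_pos: [532.9, -136.6, 204.4]
force: [0.5, -0.2, 0.9]
eef_pos: [532.9, -136.6, 204.4]
force: [0.4, -0.5, 0.8]
```

```bash
python3 -m jog '[[0,0,0.0015,0,0,0,0.01],[0,0,0,0,0,0,0.01],[0,0,0,0,0,0,0.01]]' | grep -E "eef|^force"
for i in 1 2 3 4 5 6; do python3 -m jog '[[0,0,0,0,0,0,0.01]]'; done | grep -E "eef|^force"
python3 - <<'E'
from h import *
S=eyes.capture("side")
b=cv2.resize(S[160:250,210:330],None,fx=5,fy=5,interpolation=cv2.INTER_CUBIC)
cv2.imwrite("pics/d.png",b[:,:,::-1])
E
```

```text
eef_pos: [532.9, -136.6, 202.8]
force: [1.2, 0.2, 0.6]
eef_pos: [532.9, -136.7, 202.9]
force: [0.8, -0.9, 1.0]
eef_pos: [532.9, -136.6, 202.8]
force: [1.4, 0.2, 0.8]
eef_pos: [532.9, -136.6, 202.8]
force: [0.1, 0.0, 1.4]
eef_pos: [532.9, -136.6, 202.8]
force: [0.3, -0.4, 1.5]
eef_pos: [532.9, -136.6, 202.8]
force: [0.7, -0.2, 1.9]
eef_pos: [532.9, -136.6, 202.8]
force: [0.2, 0.5, 1.3]
```

View pics/d.png

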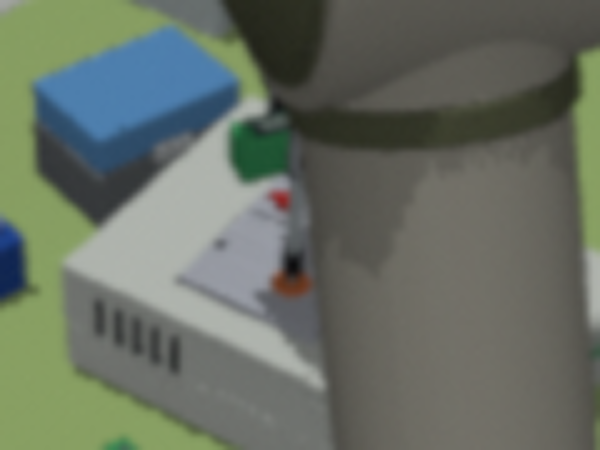

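The foot sits on the dot at crop (292,284) with the stem upright. The push is about 2.5 N, net of the hanging weight reading, so the foot is in about 4–5 mm. Handing in.

```bash
python3 -c "
from rig import finish_job
print(finish_job())"
```

```text
the job is handed in; nothing more can be done
None
```

I handed the job in with the arm still holding the surface thermometer upright on the orange dot: the push is about 2.5 N, which puts the foot roughly 4–5 mm in, and the hand-in returned no verdict.

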